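# Put the microscope objectives back in their storage tray

## Robot

A 6-joint arm with a two-finger parallel gripper is mounted at the origin on the work surface. World frame = base frame: x ahead of the robot, y to its left, z up, the work surface at z = 0. Lengths are in mm, angles in rad, forces in N, time in s.
With the tool pointing down it reaches from about 350 to 975 mm from the base axis. Payload 7.1 kg.
Tool frame: the origin (TCP) lies on the front face of the gripper's body, between the roots of the fingers; the fingertips stand 80 mm ahead of it and the grasp point (between the pads) lies 61 mm ahead of it (env.tips_ahead is the distance from the TCP to the fingertips, in mm); z points along the fingers, y is the direction in which the jaws open and shut (so a half turn about z gives the same grasp; the last joint's range is limited). The gripper opens to 88 mm and grips with 3 to 60 N. Pads are 20 mm wide; open, the fingers measure 115 mm over their backs; the gripper's body (75 mm by 178 mm) begins 61 mm behind the grasp point.
Start: joints at [-1.208, 0.423, 1.63, -0, 1.089, -0.019], TCP at [232.886, -579.974, 302.675] pointing down, gripper open.
Joint ranges: [-3, 3], [-0.9, 2.11], [0.09, 2.58], [-1.31, 4.45], [0.11, 2.69], [-2.54, 2.54]. Speed limits (rad/s): [2.39, 2.39, 3.01, 3.14, 3.14, 3.14].

## Interface

Orientations are given as a unit quaternion [x, y, z, w].
In Python, from station import env, set_gripper, viewer, workorder gives the robot as it stands. Calls block until the motion is done:
- env.reach(position, orientation): joint-space move of the TCP to a pose.
- env.move_l(position, rot=None, rate=150, f_stop=None): straight line of the TCP; rot=None keeps the orientation; rate is the mean speed in mm/s. With f_stop (N) it stops when the force on the tool has changed by that much, and returns True; else False.
- env.move_joints(angles): joint-space move.
- set_gripper(opening): finger opening in mm; the grip force is fixed at half the most; returns when the fingers have stopped.
- env.hold(seconds).
- env.ik(position, orientation): joint angles nearest the present ones, or None.
- env.read_state(): the state.
- viewer.camera(name): name is "side" or "top"; returns the picture (420x560x3 uint8, blue, green, red); there is no depth.
- viewer.camera_params(name): a dict with "fx", "fy", "cx", "cy" (pixels), "dist" ([k1, k2, p1, p2, k3] as OpenCV has them; the pictures are not rectified), "pose" (4x4, takes a point from camera to world coordinates). Camera axes: x right, y up, looking along -z (the intrinsics and any distortion apply to the point x, -y, -z); pixel columns grow to the right and rows downward; lengths in mm; the calibration is good to about 2 mm. A picture is of the moment at which its call begins. camera_params takes no time and is no camera call.
A pose or a line that the arm cannot do raises env.IKError and nothing moves.
- workorder.sign_off(): hands the job in, once; it reports no verdict.
The state is a dict: "time_s": time; "qpos": joint angles; "dq": joint speeds; "tau": joint torques, N m; "tool_pos": TCP position; "orientation": TCP orientation; "force": force on the tool from outside, world axes, zero at the start; "wrist_torque": the same for the moment, N m; "width": finger opening in mm.
Only numpy, scipy, OpenCV 4.12 (cv2) and the standard library are available. Lean on these libraries where they do the work, as an engineer would, in place of code of your own. Each camera call takes 0.05 s, during which the arm holds its last target.

## Task

Pack the three loose microscope objectives (the metal barrels with a tapered nose and a tiny lens) into the orange tray: stand each one upright, nose up, fully down in the holder of its size, the thickest in the widest holder, the middle one in the middle-sized holder and the slimmest in the narrowest. Set each down gently without dropping it or knocking any over. Leave the two eyepieces and the oil bottle standing where they are.

Things in the scene. Friction and masses are not known exactly. Their poses are not given: they have to be found in the camera images.
- tray: Low orange storage tray, fixed to the desk, 90 x 276 mm, wall 14 mm high and 4 mm thick, floor 4 mm thick, with a small grip tab (12 mm) at each end. The three grey holders stand in it in a row along its length, 86 mm apart, in any order. Origin: centre of its underside, at desk height; y along its length, z up.
- holder_wide: The widest of the three holders in the tray (fixed): round grey plastic cup, open on top, inside diameter 62 mm, outside 68 mm, 10 mm high with a 3 mm floor (7 mm deep). The shortest, thickest objective belongs here. Origin: centre of its underside, which lies on the tray's floor; z up, the objective stands 3 mm above the origin.
- holder_middle: The middle-sized of the three holders in the tray (fixed): round grey plastic cup, open on top, inside diameter 50 mm, outside 56 mm, 10 mm high with a 3 mm floor (7 mm deep). The middle objective belongs here. Origin: centre of its underside, which lies on the tray's floor; z up, the objective stands 3 mm above the origin.
- holder_narrow: The narrowest of the three holders in the tray (fixed): round grey plastic cup, open on top, inside diameter 38 mm, outside 44 mm, 10 mm high with a 3 mm floor (7 mm deep). The tallest, slimmest objective belongs here. Origin: centre of its underside, which lies on the tray's floor; z up, the objective stands 3 mm above the origin.
- objective_short: The shortest and thickest microscope objective (loose), standing upright on its flat base, nose up: aluminium barrel 44 mm in diameter with dark bands, straight from the base up to 38 mm, then a steel nose that tapers to a small flat tip with a tiny dark lens; 46 mm tall in all, 110 to 230 g. Origin: centre of the underside; z up along the barrel.
- objective_medium: The middle-sized microscope objective (loose), standing upright on its flat base, nose up: aluminium barrel 34 mm in diameter with dark bands, straight from the base up to 48 mm, then a steel nose that tapers to a small flat tip with a tiny dark lens; 60 mm tall in all, 110 to 230 g. Origin: centre of the underside; z up along the barrel.
- objective_long: The tallest and slimmest microscope objective (loose), standing upright on its flat base, nose up: aluminium barrel 24 mm in diameter with dark bands, straight from the base up to 60 mm, then a steel nose that tapers to a small flat tip with a tiny dark lens; 74 mm tall in all, 110 to 230 g. Origin: centre of the underside; z up along the barrel.
- eyepiece_large: Large eyepiece (loose; a look-alike, leave it alone): thin metal tube 23 mm in diameter at the foot under a wider metal body, with a black rubber ring 42 mm in diameter on top and a flat wide lens (28 mm) filling it, no tapered nose; 52 mm tall. Origin: centre of the underside; z up.
- eyepiece_small: Small eyepiece (loose; a look-alike, leave it alone): same make-up as the large one, rubber ring 32 mm in diameter, wide flat lens 21 mm, 58 mm tall. Origin: centre of the underside; z up.
- oil_bottle: Small amber glass bottle of immersion oil with a white cap (loose; leave it alone), 30 mm in diameter, 66 mm tall. Origin: centre of the underside; z up.

How it is judged:
By the outcome, as a careful person would: the job done as asked, in the order asked, and still so for the second after the job is handed in, with the robot touching nothing.
It also fails if it takes over 74 s, if anything falls off the work surface, if the arm or the gripper's body presses on something with over 40 N, if the wrist force passes 120 N, or if a joint passes its speed limit or range.

## Working session

There is one attempt and no reset: what is moved stays moved. The work goes in short steps, each a Python script; the robot and the scene stay as the last script left them, time stands still between calls to the robot, and variables do not carry over. Pictures are saved under pics/ and viewed, and the job is handed in when it is done.

```bash
mkdir -p pics; ls
python3 - <<'E'
from station import env, set_gripper, viewer, workorder
import cv2
for n in("top","side"):
    cv2.imwrite(f"pics/{n}0.png",viewer.camera(n)); 
    p=viewer.camera_params(n); print(n,p)
s=env.read_state();print(s['time_s'],s['orientation'],s['width'])
E
```

```text
pics
top {'fx': 398.870069379757, 'fy': 398.870069379757, 'cx': 278.4066928472372, 'cy': 209.54096693097475, 'dist': array([0.03743585, 0.        , 0.        , 0.        , 0.        ]), 'pose': array([[-1.45502099e-02,  9.87409196e-01, -1.57516254e-01,
         3.85121806e+02],
       [-9.99673732e-01, -1.76728627e-02, -1.84418079e-02,
         5.23653664e+00],
       [-2.09933738e-02,  1.57196529e-01,  9.87344180e-01,
         8.85442992e+02],
       [ 0.00000000e+00,  0.00000000e+00,  0.00000000e+00,
         1.00000000e+00]])}
side {'fx': 445.16809398348096, 'fy': 445.16809398348096, 'cx': 279.0407456554464, 'cy': 208.8740300233096, 'dist': array([-0.07697545,  0.        ,  0.        ,  0.        ,  0.        ]), 'pose': array([[-9.47962305e-01,  1.43617837e-01, -2.84150287e-01,
         2.55329883e+02],
       [-3.18151002e-01, -4.61335093e-01,  8.28220908e-01,
         8.40514283e+02],
       [-1.21412040e-02,  8.75524899e-01,  4.83020437e-01,
         5.25697771e+02],
       [ 0.00000000e+00,  0.00000000e+00,  0.00000000e+00,
         1.00000000e+00]])}
0.1 [ 9.81833052e-01  1.89745480e-01 -1.10672635e-04 -7.06703838e-04] 87.68142329560847
```

View pics/top0.png

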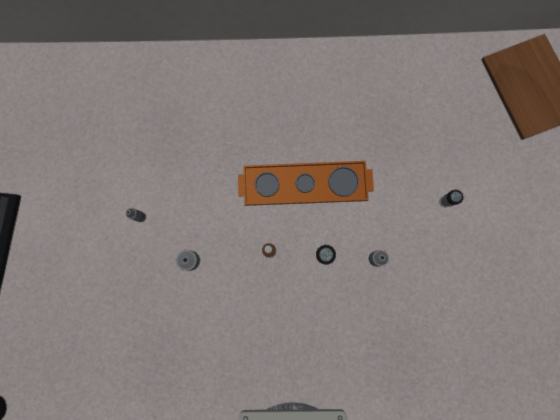

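View pics/side0.png

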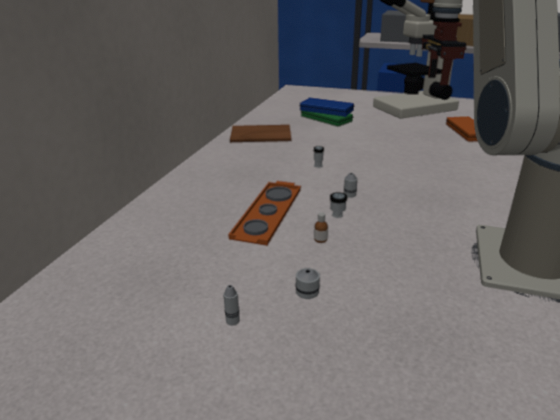

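The top view shows the long objective near (135,215), the short one at (188,260) and the medium one at (379,258). The bottle is at (269,250), with the eyepieces at (326,254) and (454,198). The holders, left to right, are middle (267,184), narrow (305,183) and wide (343,182). I'll enlarge these areas.

Run:
```python
import cv2,numpy as np
t=cv2.imread("pics/top0.png")
def crop(im,x,y,w,h,s):
    c=cv2.resize(im[y:y+h,x:x+w],None,fx=s,fy=s,interpolation=cv2.INTER_CUBIC)
    c=cv2.convertScaleAbs(c,alpha=1.4)
    for i in range(0,w,10):
        cv2.line(c,(i*s,0),(i*s,6),(0,255,255),1); cv2.putText(c,str(x+i),(i*s,16),0,.35,(0,255,255),1)
    for i in range(0,h,10):
        cv2.line(c,(0,i*s),(6,i*s),(0,255,255),1); cv2.putText(c,str(y+i),(8,i*s+4),0,.35,(0,255,255),1)
    return c
cv2.imwrite("pics/a.png",crop(t,115,195,100,75,7))
cv2.imwrite("pics/b.png",crop(t,345,235,60,45,12))
cv2.imwrite("pics/c.png",crop(t,235,155,145,60,5))
s=cv2.imread("pics/side0.png")
cv2.imwrite("pics/d.png",crop(s,210,260,120,70,6))
cv2.imwrite("pics/e.png",crop(s,225,165,140,90,5))
```

```text
(no output)
```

View pics/a.png

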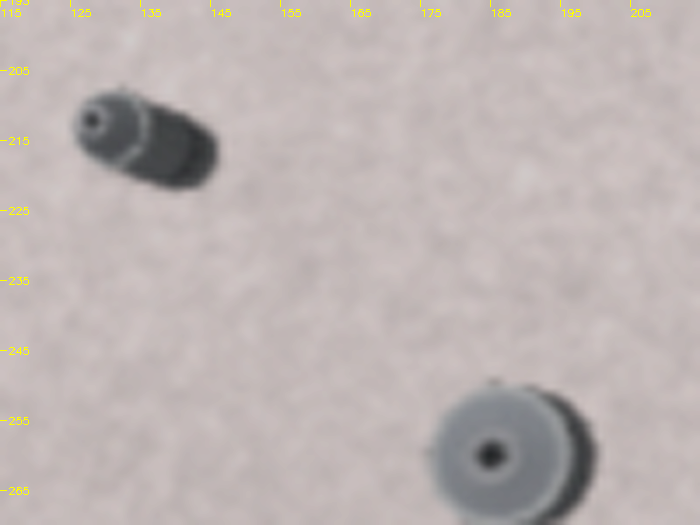

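View pics/b.png

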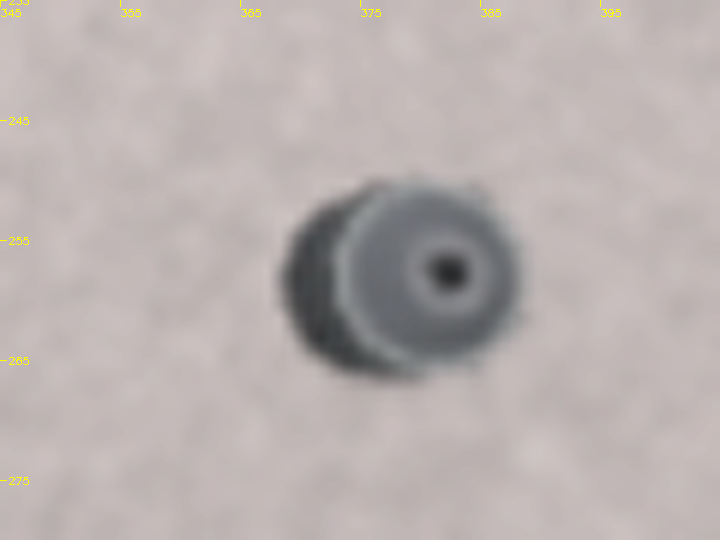

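View pics/c.png

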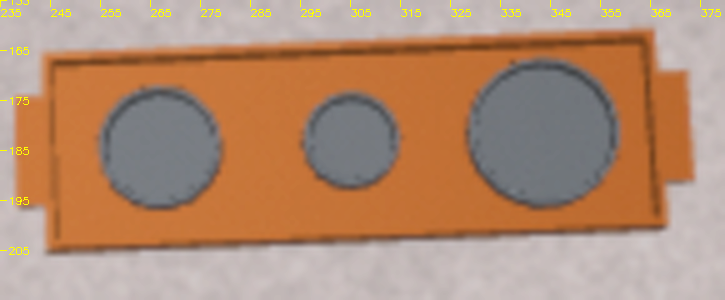

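View pics/d.png

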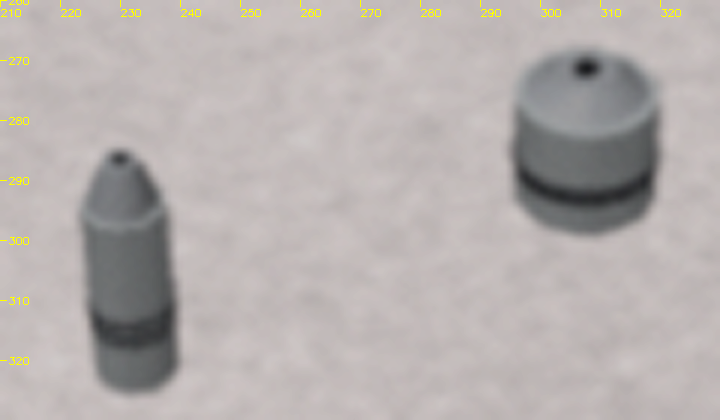

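View pics/e.png

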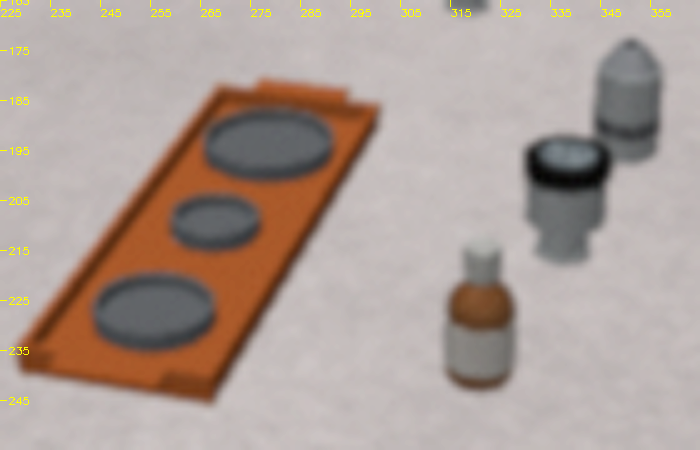

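```bash
cat > h.py <<'E'
from station import env, set_gripper, viewer, workorder
import numpy as np,cv2
P={n:viewer.camera_params(n) for n in("top","side")}
def ray(n,uv):
    p=P[n];K=np.array([[p['fx'],0,p['cx']],[0,p['fy'],p['cy']],[0,0,1]])
    a=cv2.undistortPoints(np.array([[uv]],float),K,p['dist'])[0,0]
    return p['pose'][:3,3],p['pose'][:3,:3]@np.array([a[0],-a[1],-1])
def atz(n,uv,z):
    o,d=ray(n,uv);return (o+d*(z-o[2])/d[2])[:2]
def tri(a,b):
    o1,d1=ray("top",a);o2,d2=ray("side",b)
    t=np.linalg.lstsq(np.c_[d1,-d2],o2-o1,rcond=None)[0]
    p,q=o1+d1*t[0],o2+d2*t[1];return (p+q)/2,np.linalg.norm(p-q)
s=np.sqrt(.5)
QS=[[s,s,0,0],[s,-s,0,0]]
E
python3 - <<'E'
from h import *
T={'long':((127.7,211.7),(229.6,285.75),74),'short':((184.7,259.6),(307.25,270.75),46),'medium':((381.96,257.2),(350.8,172.8),60),
'wide':((343.2,181.2),(225+268.5/5-.5,165+144/5-.5),14),'narrow':((304.8,182.7),(225+216/5-.5,165+220/5-.5),14),'mid':((266.7,184.2),(225+154/5-.5,165+310/5-.5),14)}
for k,(a,b,z) in T.items():
    x=atz('top',a,z);y=atz('side',b,z);p,e=tri(a,b)
    print(k,x.round(1),y.round(1),p.round(1),e.round(1))
    for q in QS:
        j=env.ik([*x,150],q); print('   ',None if j is None else np.round(j,2))
E
```

```text
long [515.6 331.6] [515.6 332.1] [515.7 331.7  73.7] 0.1
    [ 0.55  0.61  1.74 -0.    0.79  0.55]
    None
short [416.4 218.8] [416.9 219.5] [416.7 218.9  45.6] 0.6
    [ 0.46  0.46  2.06 -0.    0.63  0.46]
    None
medium [ 414.6 -189.1] [ 415.8 -191.5] [ 415.  -188.8   61.2] 0.8
    [-0.45  0.44  2.09 -0.    0.61 -0.45]
    None
wide [ 585.5 -123.8] [ 584.5 -113.9] [ 587.4 -124.5    8.3] 1.3
    [-0.23  0.59  1.77 -0.    0.78 -0.23]
    None
narrow [583.8 -38.3] [582.8 -30.6] [585.3 -38.4   9.4] 0.9
    [-0.09  0.58  1.8  -0.    0.76 -0.09]
    None
mid [582.   46.9] [581.   55.7] [583.8  47.3   8.4] 1.2
    [ 0.06  0.58  1.81 -0.    0.76  0.06]
    None
```

The two cameras agree on the tips, and the narrower grey silhouettes in the side view only reflect the holders' walls. Short objective first.

```bash
cat >> h.py <<'E'
G=30
def st(m):
    s=env.read_state();print(m,round(s['time_s'],2),np.round(s['tool_pos'],1),'w',round(s['width'],1),'F',np.round(s['force'],1))
def pic(n,f):
    im=viewer.camera(n);cv2.imwrite(f"pics/{f}.png",im);return im
def pick(xy,d,tag):
    x,y=xy;q=QS[0]
    env.reach([x,y,210],q)
    env.move_l([x,y,61+G],rate=120,f_stop=15);st('at')
    set_gripper(d-4);st('grip')
    env.move_l([x,y,61+G+40],rate=80);st('lift')
    pic('side',tag+'_lift')
def place(xy,d,tag):
    x,y=xy;q=QS[0]
    s=env.read_state()['tool_pos']
    env.move_l([s[0],s[1],200],rate=150)
    env.reach([x,y,200],q)
    env.move_l([x,y,61+G+7+12],rate=120);st('above')
    pic('side',tag+'_above')
    env.hold(.2)
    print(env.move_l([x,y,61+G+7-.5],rate=15,f_stop=4));st('down')
    set_gripper(min(d+22,86));st('open')
    env.move_l([x,y,210],rate=120)
    pic('side',tag+'_end');pic('top',tag+'_endt')
E
python3 - <<'E'
from h import *
pick((416.6,219),44,'s')
E
```

```text
at 4.14 [417.  219.1  91.5] w 87.5 F [ 0.2  0.7 -0.4]
grip 4.89 [416.6 219.   91. ] w 43.1 F [-0.5  0.4  1.4]
lift 5.54 [416.6 219.  131.1] w 43.4 F [-0.3 -0.3 -0.5]
```

View pics/s_lift.png

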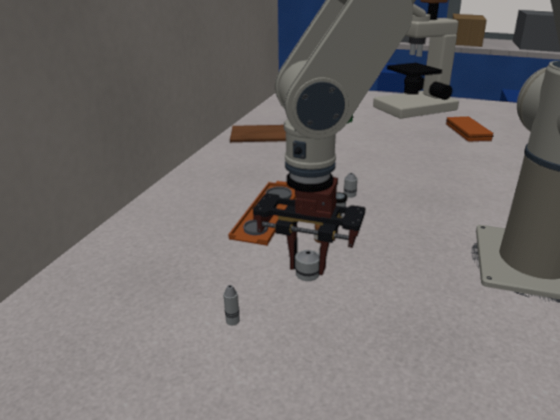

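The short objective is held upright between the pads, around (307,263), with a width of 43.4 mm. Next I'll place it in the wide holder.

Run:
```python
from h import *
place((586.3,-124.2),44,'s')
a=cv2.imread('pics/s_above.png')[130:280,200:360];b=cv2.imread('pics/s_end.png')[130:280,200:360];c=cv2.imread('pics/s_endt.png')[130:280,230:390]
cv2.imwrite('pics/s_m.png',cv2.resize(np.hstack([a,b]),None,fx=2.4,fy=2.4))
```

```text
above 8.53 [ 586.8 -124.2  110.6] w 43.5 F [ 0.7  0.1 -1.6]
True
down 9.53 [ 586.1 -124.2   98. ] w 43.2 F [-0.5 -0.2  5.4]
open 10.08 [ 585.5 -124.    97.3] w 65.8 F [ 0.4 -0.1  0.1]
```

View pics/s_m.png

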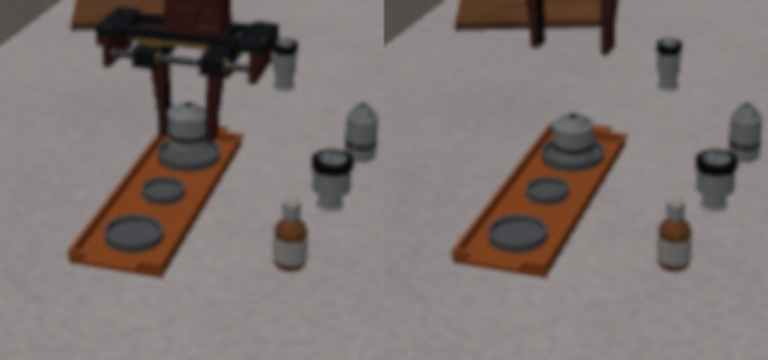

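Contact came at exactly the holder-floor height, and the picture shows the short one upright inside the wide cup (crop position 573,135). Medium next.

Run:
```python
from h import *
pick((415.2,-189.5),34,'m')
s=env.read_state()
assert 31<s['width']<37
place((583,47.1),34,'m')
l=cv2.imread('pics/m_lift.png')[110:260,250:410];a=cv2.imread('pics/m_above.png')[130:280,200:360];b=cv2.imread('pics/m_end.png')[130:280,200:360]
cv2.imwrite('pics/m_m.png',cv2.resize(np.hstack([l,a,b]),None,fx=1.6,fy=1.6))
```

```text
at 13.18 [ 415.6 -189.6   91.4] w 65.9 F [-0.9 -0.3 -0. ]
grip 13.78 [ 415.2 -189.5   91.2] w 33.6 F [-1.  -0.3  5. ]
lift 14.43 [ 415.1 -189.4  131. ] w 33.4 F [ 0.4 -0.1 -1.8]
above 17.11 [583.4  46.9 110.5] w 33.3 F [-0.6 -0.4 -1. ]
True
down 18.09 [582.8  47.1  98.2] w 33.4 F [-0.3 -0.3  5.3]
open 18.65 [582.1  47.   97.4] w 55.9 F [ 0.4 -0.1  0.6]
```

View pics/m_m.png

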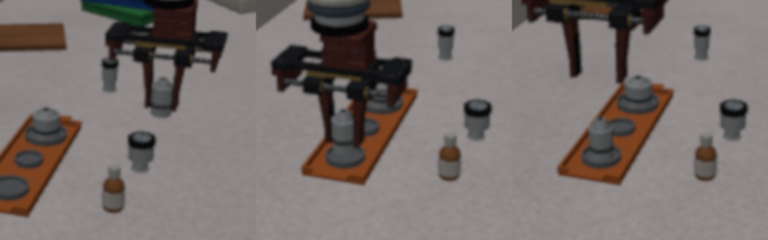

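The medium one stands in the middle holder (crop position 600,140), and contact was at 98.2. Now the long one.

Run:
```python
from h import *
pick((515.6,331.8),24,'l')
s=env.read_state()
assert 21<s['width']<27
place((584.6,-38.4),24,'l')
l=cv2.imread('pics/l_lift.png')[200:350,160:320];a=cv2.imread('pics/l_above.png')[130:280,200:360];b=cv2.imread('pics/l_end.png')[130:280,200:360]
cv2.imwrite('pics/l_m.png',cv2.resize(np.hstack([l,a,b]),None,fx=1.6,fy=1.6))
env.reach([400,-330,300],QS[0])
pic('side','f_s');t=pic('top','f_t');st('end')
cv2.imwrite('pics/f_tc.png',cv2.resize(t[150:270,230:400],None,fx=4,fy=4,interpolation=cv2.INTER_CUBIC))
```

```text
at 22.1 [516.1 332.1  91.7] w 55.8 F [ 0.2 -0.3  0.5]
grip 22.71 [515.7 331.9  91.2] w 23.4 F [-0.7 -0.7  2.1]
lift 23.36 [515.6 331.8 131.4] w 23.8 F [-0.3  0.7 -1.6]
above 26.32 [585.1 -38.3 110.5] w 23.8 F [-0.2  0.7 -1. ]
True
down 27.32 [584.4 -38.4  98.2] w 23.9 F [-0.3  0.3  4. ]
open 27.88 [583.8 -38.3  97.5] w 46.1 F [0.2 0.1 0.5]
end 30.5 [ 400.7 -329.2  299.6] w 46.2 F [-0.3  0.2  0.2]
```

View pics/l_m.png

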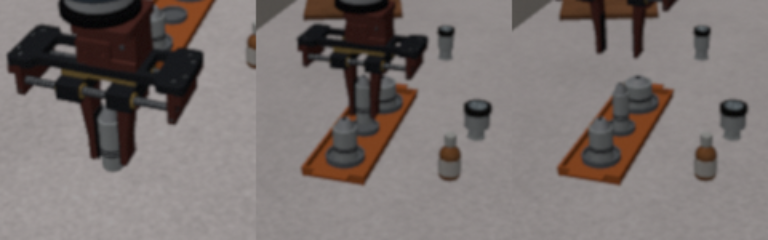

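View pics/f_tc.png

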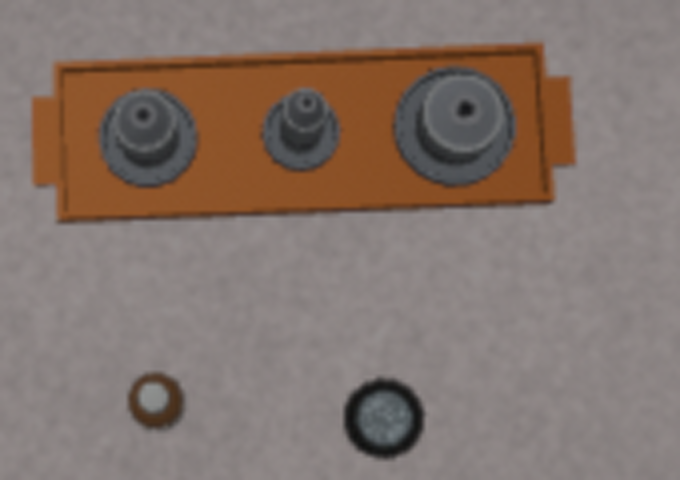

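View pics/f_s.png

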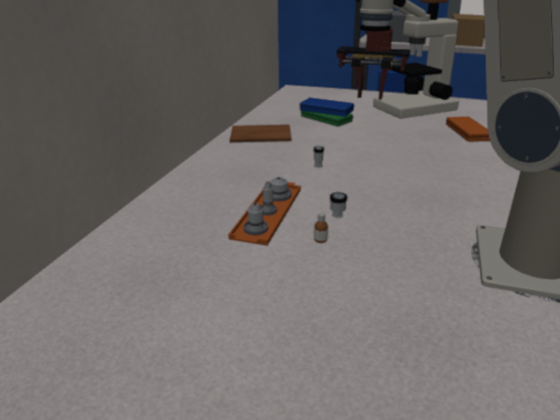

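In the top crop, all three stand centred in their cups: medium (145,125), long (302,120) and short (460,115). The bottle and both eyepieces haven't moved in the side view: (320,228), (338,204) and (318,156).

Run:
```python
from h import *
for n,u,z in(('m',(143,115),67),('l',(306,103),81),('s',(465,108),53)):
    print(n,atz('top',((u[0]+.5)/4+229.5,(u[1]+.5)/4+149.5),z).round(1))
workorder.sign_off();st('signed')
```

```text
m [582.6  47. ]
l [583.9 -38.1]
s [ 586.4 -124.1]
the job is handed in; nothing more can be done
the job is handed in; nothing more can be done
```

All three objectives are standing upright, nose up, in the holders of their size: short in the wide one, medium in the middle one and long in the narrow one. The job is handed in; the robot clock read about 30.5 s at the last check.

- **Seating:** each one was lowered slowly until it touched. Contact came at a TCP height of 98.0 to 98.2 mm against the 98 mm expected for the holder floor, with about 4 to 5.5 N.
- **Position:** in the last top view, assuming they are fully seated, the lens tips are within about 1 mm of the measured holder centres.
- **Other items:** the eyepieces and the oil bottle stand where they were.
- **Disagreement:** my first side-view readings of the holders differed from the top view by 8 to 10 mm in y. I put that down to the cup walls showing in the outline. I used the triangulated centres, close to the top-view values, and the final positions bore that out.

No checks failed.

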